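Hold the sprung wafer-box lid at its mark

TASK

One cup, red or yellow, is waiting on the orange serving mat: take the wafer box whose lid has that cup's colour and lift its sprung lid until the black pointer on the lid's end lies in the green band of that box's own mark. Finish while still holding the lid there, steady against its spring, so that the server can reach in. Keep the other box shut, and do not shift the marks, the cups or anything else on the counter.

Things in the scene. Friction and masses are not known exactly. Their poses are not given: they have to be found in the camera images.
- lid_red (a joint): opening angle in rad of the red lid (180 x 160 x 10) of a steel wafer box: 0 shut (at the start), grows as the handle edge rises, stop at 1.4. Spring and weight pull it shut: holding it takes 6 to 12 N at the handle, square to the lid, more when wider open; let go, it snaps shut. Hinged on the box's own +y long edge: its -y edge rises and swings over towards +y
- red_hinge (a point): middle of the hinge line of the red lid, 120 above the counter, level with the shut lid's mid-plane; x runs along the hinge line (the box's long way); the shut lid extends from here to -y. The box (fixed, yaw within 0.3 rad) is 180 long in x, 160 wide in y, 115 high, its centre 82 from here towards -y
- red_handle (a point): grip point on the dark round bar handle of the red lid: bar 12 in diameter, parallel to the hinge line, 135 from it and 40 above the lid's mid-plane (35 above its top face); in the hinge frame, lid shut, this point is at (-15, -135, 40). Its two posts are 32 to either side along x; free space elsewhere. This frame turns with the lid
- red_pointer (a point): tip of the black pointer at the +x end of the red lid, 210 from the hinge line; it turns with the lid; its y axis lies in the lid's plane, square to the hinge line
- mark_red (a joint): angle in rad at which the opening mark of the red-lidded box is set, on the same scale as joint lid_red: the pointer is at the middle of the green band when the two are equal. Set between 0.35 and 1.0, differently for each box; stiff, not to be moved
- red_mark (a point): middle of the green band of the red-lidded box's mark: an arm with a curved band standing up beyond the +x end of the lid, just behind the pointer's path, 187 from the hinge line; the band is about 31 long (0.08 rad to either side of its middle); its top is up to 310 above the counter; y axis along the arm
- cup_red_mid (a point): centre, half-way up, of the loose red cup: 76 in diameter at the rim, 85 high, 60 g. It stands on either the orange mat or the grey tray
- lid_yellow (a joint): opening angle in rad of the yellow lid (180 x 160 x 10) of a steel wafer box: 0 shut (at the start), grows as the handle edge rises, stop at 1.4. Spring and weight pull it shut: holding it takes 6 to 12 N at the handle, square to the lid, more when wider open; let go, it snaps shut. Hinged on the box's own +y long edge: its -y edge rises and swings over towards +y
- yellow_hinge (a point): middle of the hinge line of the yellow lid, 120 above the counter, level with the shut lid's mid-plane; x runs along the hinge line (the box's long way); the shut lid extends from here to -y. The box (fixed, yaw within 0.3 rad) is 180 long in x, 160 wide in y, 115 high, its centre 82 from here towards -y
- yellow_handle (a point): grip point on the dark round bar handle of the yellow lid: bar 12 in diameter, parallel to the hinge line, 135 from it and 40 above the lid's mid-plane (35 above its top face); in the hinge frame, lid shut, this point is at (-15, -135, 40). Its two posts are 32 to either side along x; free space elsewhere. This frame turns with the lid
- yellow_pointer (a point): tip of the black pointer at the +x end of the yellow lid, 210 from the hinge line; it turns with the lid; its y axis lies in the lid's plane, square to the hinge line
- mark_yellow (a joint): angle in rad at which the opening mark of the yellow-lidded box is set, on the same scale as joint lid_yellow: the pointer is at the middle of the green band when the two are equal. Set between 0.35 and 1.0, differently for each box; stiff, not to be moved
- yellow_mark (a point): middle of the green band of the yellow-lidded box's mark: an arm with a curved band standing up beyond the +x end of the lid, just behind the pointer's path, 187 from the hinge line; the band is about 31 long (0.08 rad to either side of its middle); its top is up to 310 above the counter; y axis along the arm
- cup_yellow_mid (a point): centre, half-way up, of the loose yellow cup: 76 in diameter at the rim, 85 high, 60 g. It stands on either the orange mat or the grey tray
- mat_top (a point): middle of the top of the orange serving mat, 130 x 130 x 4, lying flat on the counter at one side of the boxes; a grey tray of the same size for the spare cup lies on the other side
- bowl: loose white bowl, 120 across, 55 high, beyond the boxes; origin under its centre; bystander
- spoon: loose metal spoon 180 long, lying flat beyond the boxes; bystander
- jar: loose amber jar with white cap, 70 across, 90 high, beyond the boxes; origin under its centre; bystander
- syrup: loose brown bottle, 60 across, 160 high, right of the jar; origin under its centre; bystander
There are look-alikes about, which are no part of the job. Of the things like the part that bears cup_red_mid, leave any that is purple; of the rest the smaller one is meant. Of the things that look like the part that bears cup_yellow_mid, take the one that is nearest to the robot's base at the start.

How it is judged (in metres and radians):
On the way:
1. the lid of the waiting cup's colour is lifted past 0.2 rad (((horizontal distance between cup_red_mid and mat_top below 0.06 m and value of joint lid_red above 0.2 rad) or (horizontal distance between cup_yellow_mid and mat_top below 0.06 m and value of joint lid_yellow above 0.2 rad))), for 0.2 s.
At the end, for the whole second after the job is handed in: The lid matching the cup on the orange mat is within 0.08 rad of its own mark, slower than 0.1 rad/s, pressed by gripper or arm with over 2 N; the other lid is shut (under 0.05 rad); cups and loose things are within 30 mm, marks within 10 mm, of their start (((horizontal distance between cup_red_mid and mat_top below 0.06 m and horizontal distance between cup_yellow_mid and mat_top above 0.1 m and angle between the y axis of red_pointer and the y axis of red_mark, either way round below 0.08 rad and value of joint lid_red above 0.25 rad and value of joint lid_yellow below 0.05 rad and velocity of joint lid_red between -0.1 and 0.1 rad/s and contact force between any of the fingers, the arm and lid_red above 2 N) or (horizontal distance between cup_yellow_mid and mat_top below 0.06 m and horizontal distance between cup_red_mid and mat_top above 0.1 m and angle between the y axis of yellow_pointer and the y axis of yellow_mark, either way round below 0.08 rad and value of joint lid_yellow above 0.25 rad and value of joint lid_red below 0.05 rad and velocity of joint lid_yellow between -0.1 and 0.1 rad/s and contact force between any of the fingers, the arm and lid_yellow above 2 N)) and distance of each of cup_red_mid, cup_yellow_mid, bowl, spoon, jar, syrup from where it was at the start of the episode below 0.03 m and distance of each of red_mark, yellow_mark from where it was at the start of the episode below 0.01 m); the arm keeps its last pose, push and grip.
It fails at once if the other box's lid is opened (past 0.12 rad) ((horizontal distance between cup_red_mid and mat_top above 0.1 m and value of joint lid_red above 0.12 rad) or (horizontal distance between cup_yellow_mid and mat_top above 0.1 m and value of joint lid_yellow above 0.12 rad)).
It fails at once if a cup or another loose thing is shifted by more than 30 mm (distance of any of cup_red_mid, cup_yellow_mid, bowl, spoon, jar, syrup from where it was at the start of the episode above 0.03 m).
It fails at once if a mark is moved by more than 10 mm (distance of any of red_mark, yellow_mark from where it was at the start of the episode above 0.01 m).
It also fails if it takes over 40 s, if anything falls off the work surface, if the arm or the gripper's body presses on something with over 40 N, if the wrist force passes 120 N, or if a joint passes its speed limit or range.

ROBOT

A 6-joint arm with a two-finger parallel gripper is mounted at the origin on the work surface. World frame = base frame: x ahead of the robot, y to its left, z up, the work surface at z = 0. Lengths are in m, angles in degrees, forces in N, time in s.
With the tool pointing down it reaches from about 0.25 to 0.85 m from the base axis. Payload 12.5 kg.
Tool frame: the origin (TCP) lies midway between the tips of the shut fingers; the grasp point (between the pads) lies 19 mm behind it; z points along the fingers, x is the direction in which the jaws open and shut, and the axes are right-handed (so a half turn about z gives the same grasp; the last joint's range is limited). The gripper opens to 93 mm and grips with 3 to 60 N. Pads are 15 mm wide; open, the fingers measure 128 mm over their backs; the gripper's body (75 mm by 188 mm) begins 65 mm behind the grasp point.
Start: joints at [71.127, 20.094, 94.641, -0, 65.266, -4.847], TCP at [0.133, 0.534, 0.219] pointing down, gripper open.
Joint ranges: [-157.81, 157.81], [-45, 120.19], [0.68, 151.7], [-89.99, 269.99], [4.06, 180], [-164.3, 164.3]. Speed limits (degrees/s): [127.2, 127.2, 159.86, 180, 180, 180].

INTERFACE

Orientations are given as [roll, pitch, yaw] about the fixed x, y, z axes, in that order (R = Rz(yaw) Ry(pitch) Rx(roll)).
In Python, from station import telemetry, cams, job gives the robot as it stands.
- The arm moves only by the tool servo_tool, never from a script. Its argument "moves" is a list of rows, each an object with "slide": the shift along the tool's x, y, z in cm, a list of three; "delta_rot": the turn, a rotation vector about the tool's x, y, z in degrees, a list of three; "claw": the opening, from -1 (shut) to 1 (fully open). A call has 1 to 12 rows; each row is the pose to reach, as a shift and turn from the pose measured when the call began, along the tool's axes at that moment; what a row does not reach only later rows make up. A row lasts 1/12 s, in which the tool goes at most 41.7 mm and 7.16 degrees, less where a joint would pass 70% of its speed; a pose out of reach is approached as far as the arm can. A call with a gripper value outside its range is refused whole. The fingers move at their own pace and stop on an object; the grip force is fixed at half the most. Time passes only in rows, so rows that repeat a pose let the fingers close. It gives the time, the measured TCP pose, the force and the opening at its end, in the units of the state.
- telemetry.get_obs(): the state, without advancing time (a new reading comes with each control period).
- cams.capture(name): name is "side" or "top" or "wrist"; returns the picture (400x640x3 uint8, red, green, blue); there is no depth.
- cams.calibration(name): a dict with "vfov" (degrees; the focal length in pixels is half the picture's height over the tangent of half this angle, whatever the lens; pixels are square), "cx", "cy" (the principal point, pixels), "cam_to_world" (4x4, takes a point from camera to world coordinates). Camera axes: x right, y down, z forward; pixel columns grow to the right and rows downward; lengths in m; the calibration is good to about 2 mm. A picture is of the moment at which its call begins: read the wrist's pose just before it. calibration takes no time and is no camera call; for the wrist camera it gives the pose at the moment of the call.
- job.hand_in(): hands the job in, once; it reports no verdict.
The state is a dict: "clock": time; "qpos": joint angles; "dq": joint speeds; "joint_torque": joint torques, N m; "tcp_pos": TCP position; "ee_rot": TCP orientation; "force": force on the tool from outside, world axes, zero at the start; "moment": the same for the moment, N m; "grip_width": finger opening in m.
Only numpy, scipy, OpenCV 4.12 (cv2) and the standard library are available. Lean on these libraries where they do the work, as an engineer would, in place of code of your own. Each camera call takes 0.05 s, during which the arm holds its last target.

## Working session

There is one attempt and no reset: what is moved stays moved. The work goes in short steps, Python scripts to look and compute and a tool call to move; the robot and the scene stay as the last step left them, time stands still between calls to the robot, and variables do not carry over. Pictures are saved under pics/ and viewed, and the job is handed in when it is done.

Besides the shell and the picture viewer there is one more tool, called after "Request:" as name([rows], argument=value, ...), one row to a line, values as JSON. servo_tool: Moves the arm, as the interface text tells. Its arguments: {"type":"object","properties":{"moves":{"type":"array"}},"required":["moves"]}

```bash
mkdir -p pics
python3 - <<'E'
from station import telemetry,cams,job
import cv2
print(telemetry.get_obs())
for n in ["side","top","wrist"]:
    c=cams.calibration(n);print(n,c)
    cv2.imwrite(f"pics/{n}0.png",cams.capture(n)[:,:,::-1])
E
```

```text
{'clock': 0.0, 'qpos': array([ 7.11274740e+01,  2.01242799e+01,  9.46774075e+01,  3.92033988e-04,
        6.52661587e+01, -4.84774529e+00]), 'dq': array([ 0.04937617,  0.00342596,  0.01430862,  0.03205028, -0.01005189,
        0.01421095]), 'joint_torque': array([ 1.32306082e-03, -4.97311664e+01, -2.85267878e+01,  6.99881162e-02,
        2.54543242e-02, -1.34911534e-04]), 'tcp_pos': array([0.13315195, 0.53327619, 0.21809895]), 'ee_rot': array([-1.79993912e+02,  6.75734119e-02,  7.59750586e+01]), 'force': array([-0.5759214 ,  0.36818869, -0.43678506]), 'moment': array([-0.00364646,  0.02001417,  0.05467044]), 'grip_width': 0.09283701785373602}
side {'vfov': 46.750714934516786, 'cx': 324.90734654493747, 'cy': 193.58715607256454, 'cam_to_world': array([[ 0.75957549, -0.34945945,  0.54856464, -0.27599249],
       [-0.65006263, -0.43580516,  0.62248891, -0.97161467],
       [ 0.02153267, -0.82942869, -0.55819744,  0.98494783],
       [ 0.        ,  0.        ,  0.        ,  1.        ]])}
top {'vfov': 47.78165949987845, 'cx': 314.739511735472, 'cy': 200.2412902348355, 'cam_to_world': array([[ 0.00231907, -0.99053599,  0.13723367,  0.39853189],
       [-0.99999334, -0.00268397, -0.00247399,  0.02322284],
       [ 0.0028189 , -0.13722702, -0.99053561,  1.58593228],
       [ 0.        ,  0.        ,  0.        ,  1.        ]])}
wrist {'vfov': 62.76755871940905, 'cx': 324.8653174256338, 'cy': 200.1359029304305, 'cam_to_world': array([[ 2.41998360e-01,  9.40179381e-01,  2.39790587e-01,
         6.64773568e-02],
       [ 9.70276294e-01, -2.34277493e-01, -6.06462627e-02,
         5.49784293e-01],
       [-8.40828105e-04,  2.47339418e-01, -9.68928535e-01,
         3.85098526e-01],
       [ 0.00000000e+00,  0.00000000e+00,  0.00000000e+00,
         1.00000000e+00]])}
```

View pics/side0.png

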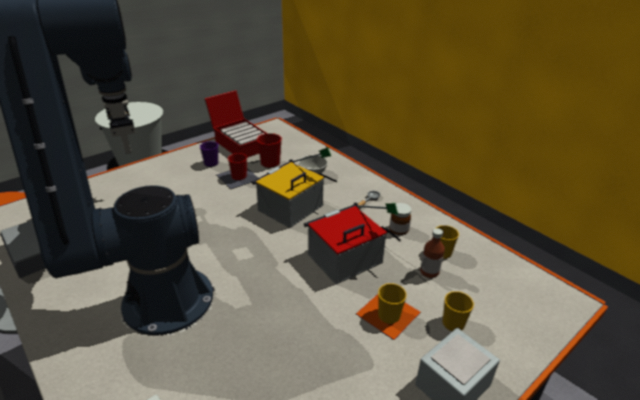

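View pics/top0.png

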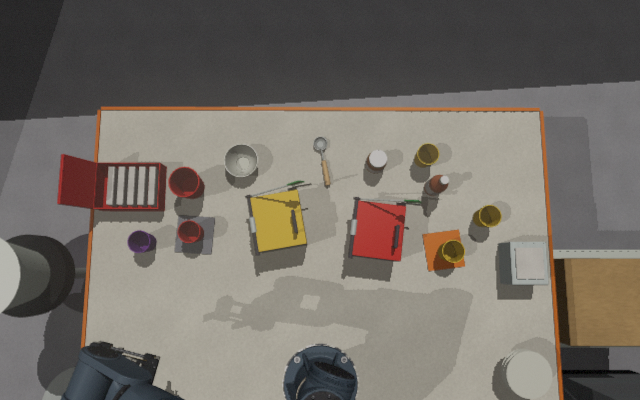

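View pics/wrist0.png

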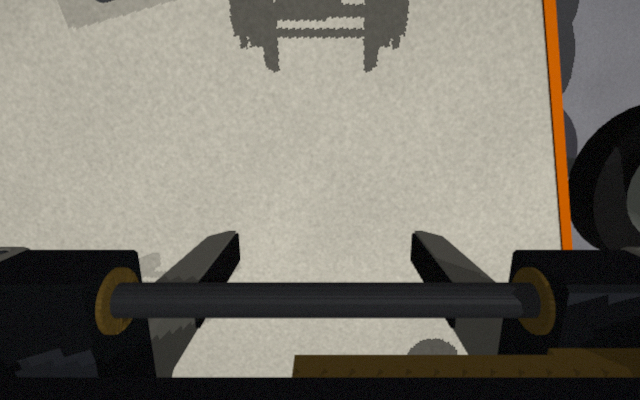

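Run:
```python
import cv2
im=cv2.imread("pics/top0.png");cv2.imwrite("pics/t1.png",cv2.resize(im[165:275,235:345],None,fx=5.4,fy=5.4,interpolation=cv2.INTER_CUBIC))
im=cv2.imread("pics/side0.png");cv2.imwrite("pics/s1.png",cv2.resize(im[140:230,240:350],None,fx=6.5,fy=6.5,interpolation=cv2.INTER_CUBIC))
```

```text
(no output)
```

View pics/t1.png

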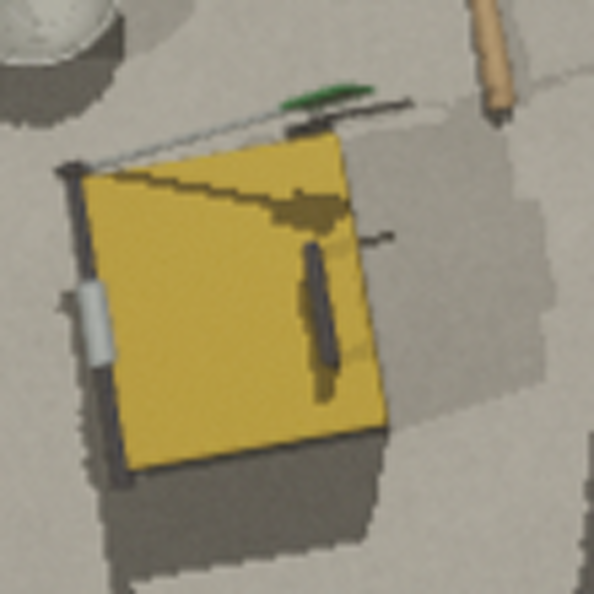

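View pics/s1.png

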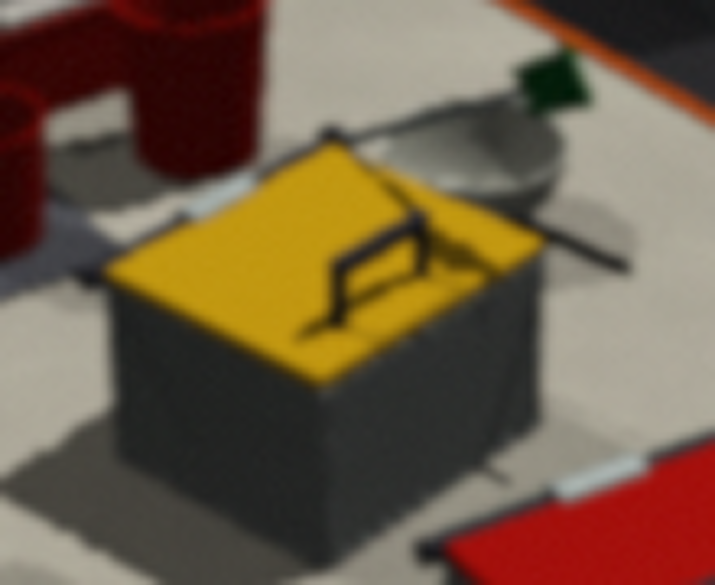

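```bash
cat > h.py <<'E'
import numpy as np
from station import telemetry,cams,job
def proj(c,P):
    T=np.linalg.inv(c["cam_to_world"]);p=np.atleast_2d(P)@T[:3,:3].T+T[:3,3]
    f=200/np.tan(np.radians(c["vfov"]/2))
    return np.c_[c["cx"]+f*p[:,0]/p[:,2],c["cy"]+f*p[:,1]/p[:,2]]
def ray(c,uv,z):
    f=200/np.tan(np.radians(c["vfov"]/2));M=c["cam_to_world"]
    d=M[:3,:3]@np.array([(uv[0]-c["cx"])/f,(uv[1]-c["cy"])/f,1]);return M[:3,3]+d*(z-M[2,3])/d[2]
def w(h,P):
    P=np.atleast_2d(P);c,s=np.cos(h[2]),np.sin(h[2])
    return np.c_[h[0]+c*P[:,0]-s*P[:,1],h[1]+s*P[:,0]+c*P[:,1],0.12+P[:,2]]
def un(p,f,o): return (np.array(p)+.5)/f-.5+np.array(o)
E
python3 - <<'E'
from h import *
from scipy.optimize import least_squares
ct,cs=cams.calibration("top"),cams.calibration("side")
tp=un([(82,178),(340,132),(387,428),(128,468),(312,245),(333,367)],5.4,(235,165))
sp=un([(333,142),(545,240),(320,383),(105,270),(415,215),(337,265)],6.5,(240,140))
L=np.array([[.09,-.002,.005],[.09,-.162,.005],[-.09,-.162,.005],[-.09,-.002,.005],[.017,-.135,.044],[-.047,-.135,.044]])
def r(h): return np.r_[(proj(ct,w(h,L))-tp).ravel(),(proj(cs,w(h,L))-sp).ravel()]
s=least_squares(r,[.5,.1,0]);h=s.x;print(h,np.degrees(h[2]));print(s.fun.reshape(-1,2).round(1))
for nm,k in (("t",0),("s",12)):
    f=(lambda h:r(h)[:12]) if nm=="t" else (lambda h:r(h)[12:])
    print(nm,least_squares(f,h).x)
g=[(ct,un((328,97),5.4,(235,165))),(cs,un((553,82),6.5,(240,140)))]
def q(v): 
    P=[[v[0],-.187*np.cos(v[1]),.187*np.sin(v[1])]]
    return np.r_[(proj(ct,w(h,P))-g[0][1]).ravel(),(proj(cs,w(h,P))-g[1][1]).ravel()]
s2=least_squares(q,[.12,.6]);print("mark",s2.x,s2.fun)
print("handle",w(h,[[-.015,-.135,.04]]))
for a in(s2.x[1]-.1,s2.x[1],s2.x[1]+.1):print(a,w(h,[[-.015,-.135*np.cos(a)+.04*np.sin(a),.135*np.sin(a)+.04*np.cos(a)]]))
np.save("hinge.npy",h)
for n,uv,z in (("matcup",(453,250),.05),("yc2",(489,214),.05),("yc3",(428,153),.05),("mat",(444,250),.004),("tray",(195,235),.004),("redcup",(190,231),.05)):print(n,ray(ct,uv,z))
E
```

```text
[0.52103186 0.21846117 0.1696922 ] 9.722646709179559
[[ 0.1 -0.3]
 [ 0.6  0.2]
 [ 0.9 -0.2]
 [-0.2  0.7]
 [ 0.7  1.1]
 [ 0.1 -1.5]
 [-0.4 -0.4]
 [ 0.2 -0.4]
 [-0.4 -0.7]
 [-1.1 -0.7]
 [ 0.6 -0.6]
 [-0.3 -0.8]]
t [0.521188   0.21961998 0.16832695]
s [0.51922509 0.21500406 0.17175211]
mark [0.09623377 0.55518733] [ 0.48783749 -0.00861474 -0.04988184 -0.30589498]
handle [[0.52904597 0.08286701 0.16      ]]
0.45518732978587595 [[0.52375481 0.1137481  0.21527728]]
0.5551873297858759 [[0.52206099 0.12363381 0.22515091]]
0.6551873297858759 [[0.52020917 0.13444169 0.2339739 ]]
matcup [ 0.44253158 -0.44908232  0.05      ]
yc2 [ 0.56539134 -0.57730416  0.05      ]
yc3 [ 0.7787117  -0.37519269  0.05      ]
mat [ 0.44377403 -0.43182066  0.004     ]
tray [0.49385044 0.43772905 0.004     ]
redcup [0.50461791 0.44318582 0.05      ]
```

```bash
cat >> h.py <<'E'
from scipy.spatial.transform import Rotation as R
h0=lambda:np.load("hinge.npy")
def tool(h,a,back=0.019,tilt=None,lift=0):
    """TCP pos & rot for grasp at lid angle a; lift along -toolz"""
    P=np.array([-.015,-.135*np.cos(a)+.04*np.sin(a),.135*np.sin(a)+.04*np.cos(a)])
    t=a if tilt is None else tilt
    Rt=R.from_euler("z",h[2])*R.from_rotvec([-t,0,0])*R.from_euler("z",90,degrees=True)*R.from_euler("x",180,degrees=True)
    return w(h,P)[0]+Rt.as_matrix()[:,2]*(back-lift),Rt
def delta(p,Rt):
    o=telemetry.get_obs();R0=R.from_euler("xyz",o["ee_rot"],degrees=True)
    print("t",o["clock"],o["tcp_pos"].round(4),"slide cm",(R0.inv().apply(p-o["tcp_pos"])*100).round(2),"rot",np.degrees((R0.inv()*Rt).as_rotvec()).round(2))
E
python3 - <<'E'
from h import *
delta(*tool(h0(),0,lift=.13))
E
```

```text
t 0.15 [0.1332 0.5334 0.2182] slide cm [-34.12  49.32  -5.25] rot [-1.000e-02  5.000e-02 -2.375e+01]
```

Request:
servo_tool([
  {"slide":[-2,3,-5],"delta_rot":[0,0,-5],"claw":1},
  {"slide":[-4,6,-6],"delta_rot":[0,0,-10],"claw":1},
  {"slide":[-6.5,9.5,-6],"delta_rot":[0,0,-15],"claw":1},
  {"slide":[-9,13,-6],"delta_rot":[0,0,-20],"claw":1},
  {"slide":[-11.5,16.5,-6],"delta_rot":[0,0,-23.7],"claw":1},
  {"slide":[-14,20,-6],"delta_rot":[0,0,-23.7],"claw":1},
  {"slide":[-16.2,23.4,-6],"delta_rot":[0,0,-23.7],"claw":1},
  {"slide":[-18.5,26.7,-6],"delta_rot":[0,0,-23.7],"claw":1},
  {"slide":[-20.8,30,-6],"delta_rot":[0,0,-23.7],"claw":1},
  {"slide":[-23,33.3,-6],"delta_rot":[0,0,-23.7],"claw":1},
  {"slide":[-25.3,36.6,-6],"delta_rot":[0,0,-23.7],"claw":1},
  {"slide":[-27,39,-6],"delta_rot":[0,0,-23.7],"claw":1},
])

```text
clock: 1.15
tcp_pos: [0.4472, 0.1749, 0.2784]
ee_rot: [-180.0, 0.0, 99.7]
force: [0.1, 1.3, 0.6]
grip_width: 0.0929
```

Run:
```python
from h import *
delta(*tool(h0(),0,lift=.13))
```

```text
t 1.15 [0.4472 0.1749 0.2784] slide cm [-10.44   6.52   0.75] rot [-0.02  0.05 -0.07]
```

Request:
servo_tool([
  {"slide":[-3.4,2.2,0],"delta_rot":[0,0,0],"claw":1},
  {"slide":[-6.8,4.4,0],"delta_rot":[0,0,0],"claw":1},
  {"slide":[-10.4,6.5,0.7],"delta_rot":[0,0,0],"claw":1},
  {"slide":[-10.4,6.5,0.7],"delta_rot":[0,0,0],"claw":1},
  {"slide":[-10.4,6.5,0.7],"delta_rot":[0,0,0],"claw":1},
])

```text
clock: 1.57
tcp_pos: [0.5292, 0.0817, 0.2705]
ee_rot: [-179.9, 0.0, 99.5]
force: [-0.5, -0.1, 0.4]
grip_width: 0.0931
```

Run:
```python
from h import *
import cv2
delta(*tool(h0(),0))
h=h0();c=cams.calibration("wrist")
im=cams.capture("wrist")
print(proj(c,w(h,[[.09,-.002,.005],[.09,-.162,.005],[-.09,-.162,.005],[-.09,-.002,.005],[.017,-.135,.04],[-.047,-.135,.04],[.096,-.187*np.cos(.555),.187*np.sin(.555)]])).round(1))
np.save("cw1.npy",c,allow_pickle=True)
cv2.imwrite("pics/w1.png",im[:,:,::-1])
im=cams.capture("top");cv2.imwrite("pics/t2.png",cv2.resize(im[150:290,220:360,::-1],None,fx=4,fy=4,interpolation=cv2.INTER_CUBIC))
```

```text
t 1.5667 [0.5292 0.0817 0.2705] slide cm [ 0.12  0.03 12.95] rot [-0.12  0.04 -0.24]
[[452.7 286.5]
 [300.9 287. ]
 [296.6 110. ]
 [470.7 109.3]
 [326.4 232.8]
 [326.2 161.5]
 [296.4 354. ]]
```

View pics/w1.png

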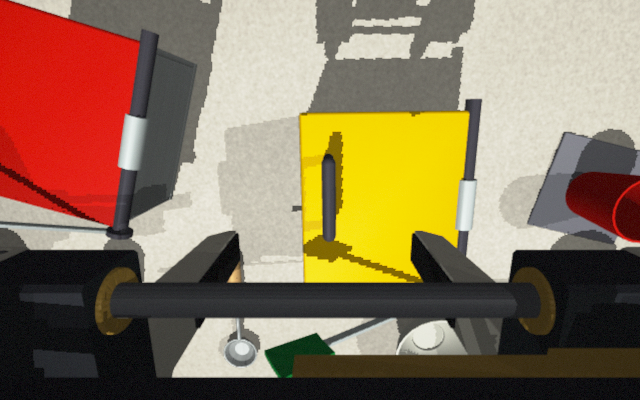

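View pics/t2.png

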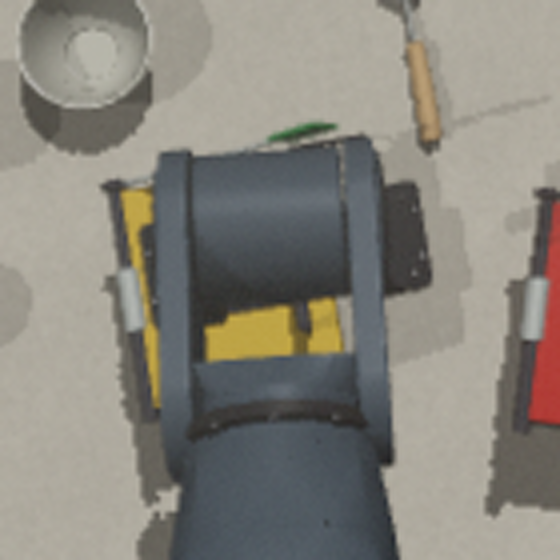

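Request:
servo_tool([
  {"slide":[0.3,0,3.5],"delta_rot":[0,0,0],"claw":1},
  {"slide":[0.3,0,7],"delta_rot":[0,0,0],"claw":1},
  {"slide":[0.3,0,10],"delta_rot":[0,0,0],"claw":1},
  {"slide":[0.3,0,12],"delta_rot":[0,0,0],"claw":1},
  {"slide":[0.3,0,12.9],"delta_rot":[0,0,0],"claw":1},
  {"slide":[0.3,0,12.9],"delta_rot":[0,0,0],"claw":1},
  {"slide":[0.3,0,12.9],"delta_rot":[0,0,0],"claw":1},
])

```text
clock: 2.25
tcp_pos: [0.5278, 0.0872, 0.1433]
ee_rot: [-180.0, 0.0, 99.7]
force: [0.8, 0.3, 0.7]
grip_width: 0.093
```

Run:
```python
from h import *
import cv2
delta(*tool(h0(),0))
cv2.imwrite("pics/w2.png",cams.capture("wrist")[:,:,::-1])
cv2.imwrite("pics/s2.png",cv2.resize(cams.capture("side")[120:230,230:370,::-1],None,fx=5,fy=5,interpolation=cv2.INTER_CUBIC))
```

```text
t 2.25 [0.5278 0.0872 0.1433] slide cm [-0.45  0.05  0.23] rot [-0.01  0.03 -0.01]
```

View pics/w2.png

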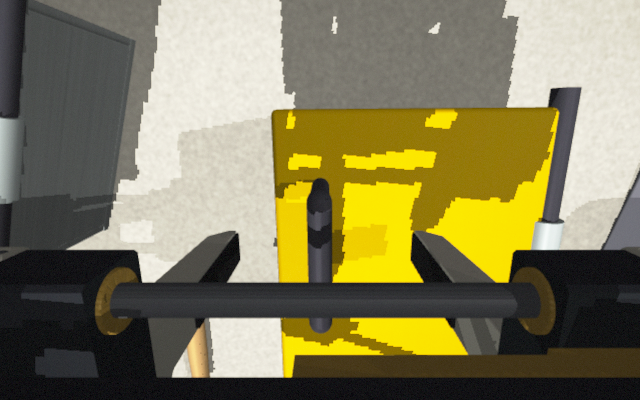

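View pics/s2.png

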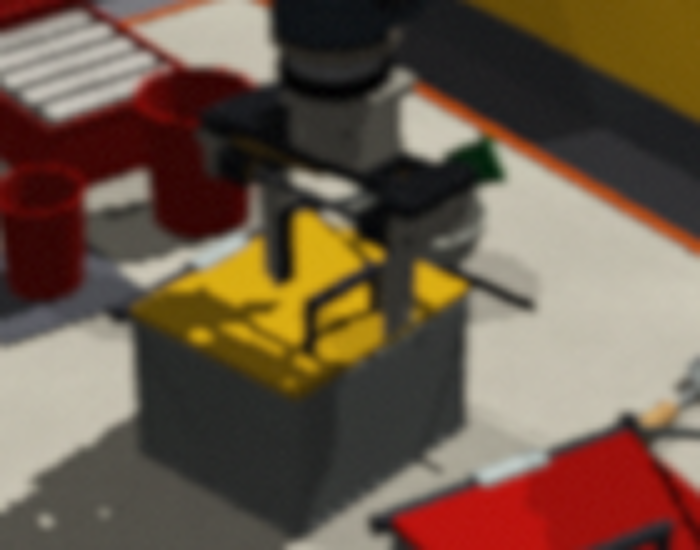

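Request:
servo_tool([
  {"slide":[-0.25,0,0.2],"delta_rot":[0,0,0],"claw":0.3},
  {"slide":[-0.25,0,0.2],"delta_rot":[0,0,0],"claw":-0.3},
  {"slide":[-0.25,0,0.2],"delta_rot":[0,0,0],"claw":-1},
  {"slide":[-0.25,0,0.2],"delta_rot":[0,0,0],"claw":-1},
  {"slide":[-0.25,0,0.2],"delta_rot":[0,0,0],"claw":-1},
  {"slide":[-0.25,0,0.2],"delta_rot":[0,0,0],"claw":-1},
  {"slide":[-0.25,0,0.2],"delta_rot":[0,0,0],"claw":-1},
  {"slide":[-0.25,0,0.2],"delta_rot":[0,0,0],"claw":-1},
])

```text
clock: 3.02
tcp_pos: [0.5288, 0.0845, 0.142]
ee_rot: [179.9, 0.0, 99.7]
force: [0.2, -0.3, 0.3]
grip_width: 0.0441
```

Run:
```python
from h import *
o=telemetry.get_obs();print(o["tcp_pos"],o["force"],o["grip_width"])
# refine mark with the wrist view
from scipy.optimize import least_squares
h=h0();cw=np.load("cw1.npy",allow_pickle=True).item();ct,cs=cams.calibration("top"),cams.calibration("side")
ob=[(ct,un((328,97),5.4,(235,165)),3),(cs,un((553,82),6.5,(240,140)),3),(cw,np.array([299.5,355]),1)]
def q(v):
    P=[[v[0],-.187*np.cos(v[1]),.187*np.sin(v[1])]]
    return np.concatenate([k*(proj(c,w(h,P))-m).ravel() for c,m,k in ob])
s=least_squares(q,[.1,.55]);print(s.x,s.fun)
# path
for a in (0,.1,.2,.3,.4,.5,.555):
    p,Rt=tool(h,a);p0,R0=tool(h,0)
    print(a,(R0.inv().apply(p-p0)*100).round(2),np.degrees((R0.inv()*Rt).as_rotvec()).round(1))
```

```text
[0.52880247 0.08449646 0.14197838] [ 0.20469527 -0.34966769  0.28575177] 0.04407444236669432
[0.09604718 0.56217065] [ 0.78354955  0.07144925 -0.6996492  -1.90833888 -2.31898536  0.05048118]
0 [0. 0. 0.] [0. 0. 0.]
0.1 [ 0.28 -0.   -1.34] [-0.  -5.7  0. ]
0.2 [ 0.69 -0.   -2.64] [ -0.  -11.5  -0. ]
0.3 [ 1.22 -0.   -3.9 ] [ -0.  -17.2  -0. ]
0.4 [ 1.88 -0.   -5.09] [ -0.  -22.9   0. ]
0.5 [ 2.66 -0.   -6.22] [ -0.  -28.6  -0. ]
0.555 [ 3.13  0.   -6.8 ] [ -0.  -31.8  -0. ]
```

Request:
servo_tool([
  {"slide":[0,0,0],"delta_rot":[0,0,0],"claw":-1},
  {"slide":[0,0,0],"delta_rot":[0,0,0],"claw":-1},
  {"slide":[0,0,0],"delta_rot":[0,0,0],"claw":-1},
  {"slide":[0,0,0],"delta_rot":[0,0,0],"claw":-1},
  {"slide":[0,0,0],"delta_rot":[0,0,0],"claw":-1},
  {"slide":[0,0,0],"delta_rot":[0,0,0],"claw":-1},
  {"slide":[0,0,0],"delta_rot":[0,0,0],"claw":-1},
  {"slide":[0,0,0],"delta_rot":[0,0,0],"claw":-1},
])

```text
clock: 3.68
tcp_pos: [0.5287, 0.0847, 0.142]
ee_rot: [179.9, 0.0, 99.7]
force: [-1.2, 2.9, -0.4]
grip_width: 0.0108
```

Request:
servo_tool([
  {"slide":[0.13,0,-0.7],"delta_rot":[0,-2.8,0],"claw":-1},
  {"slide":[0.28,0,-1.34],"delta_rot":[0,-5.7,0],"claw":-1},
  {"slide":[0.48,0,-2],"delta_rot":[0,-8.6,0],"claw":-1},
  {"slide":[0.69,0,-2.64],"delta_rot":[0,-11.5,0],"claw":-1},
  {"slide":[0.95,0,-3.3],"delta_rot":[0,-14.3,0],"claw":-1},
  {"slide":[1.22,0,-3.9],"delta_rot":[0,-17.2,0],"claw":-1},
  {"slide":[1.22,0,-3.9],"delta_rot":[0,-17.2,0],"claw":-1},
])

```text
clock: 4.27
tcp_pos: [0.5265, 0.0971, 0.181]
ee_rot: [179.9, 17.4, 99.8]
force: [3.2, -6.5, -4.4]
grip_width: 0.0112
```

Run:
```python
from h import *
import cv2
for a in (.4,.5,.56): delta(*tool(h0(),a))
cv2.imwrite("pics/w3.png",cams.capture("wrist")[:,:,::-1])
cv2.imwrite("pics/s3.png",cv2.resize(cams.capture("side")[120:230,230:370,::-1],None,fx=5,fy=5,interpolation=cv2.INTER_CUBIC))
```

```text
t 4.2667 [0.5265 0.0971 0.181 ] slide cm [ 0.09  0.01 -1.17] rot [ 0.07 -5.49  0.04]
t 4.2667 [0.5265 0.0971 0.181 ] slide cm [ 0.5   0.02 -2.48] rot [  0.07 -11.22   0.04]
t 4.2667 [0.5265 0.0971 0.181 ] slide cm [ 0.8   0.02 -3.24] rot [  0.07 -14.66   0.04]
```

View pics/s3.png

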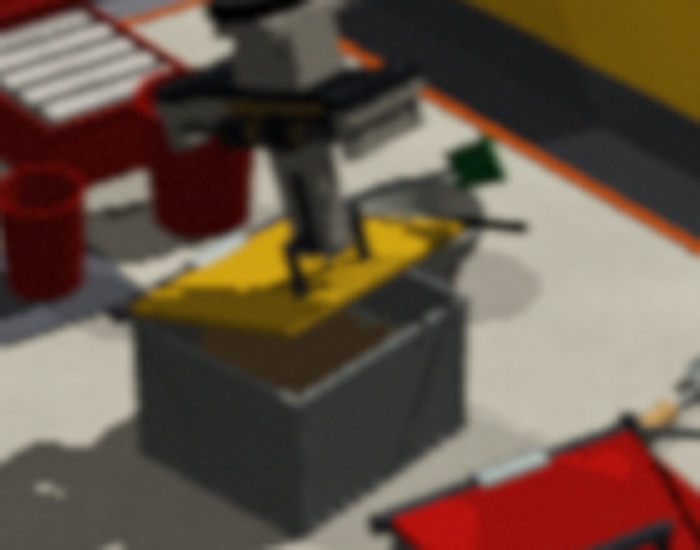

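View pics/w3.png

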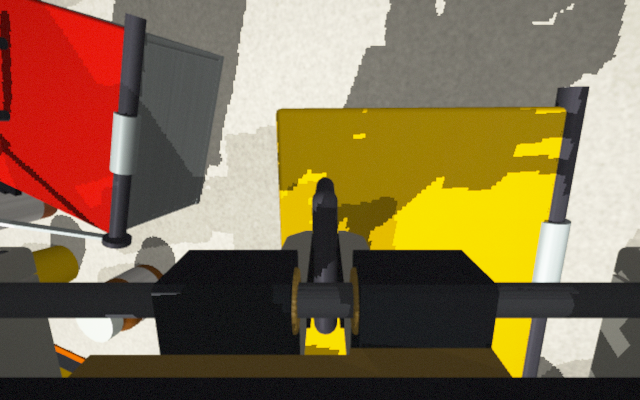

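Request:
servo_tool([
  {"slide":[0.04,0,-0.6],"delta_rot":[0,-2.8,0],"claw":-1},
  {"slide":[0.1,0,-1.17],"delta_rot":[0,-5.5,0],"claw":-1},
  {"slide":[0.28,0,-1.85],"delta_rot":[0,-8.4,0],"claw":-1},
  {"slide":[0.5,0,-2.48],"delta_rot":[0,-11.2,0],"claw":-1},
  {"slide":[0.74,0,-3.1],"delta_rot":[0,-14,0],"claw":-1},
  {"slide":[0.74,0,-3.1],"delta_rot":[0,-14,0],"claw":-1},
  {"slide":[0.74,0,-3.1],"delta_rot":[0,-14,0],"claw":-1},
])

```text
clock: 4.95
tcp_pos: [0.5236, 0.1128, 0.2066]
ee_rot: [-180.0, 31.0, 99.8]
force: [3.6, 1.1, -12.4]
grip_width: 0.0114
```

Run:
```python
from h import *
import cv2
for a in (.5,.56): delta(*tool(h0(),a))
cv2.imwrite("pics/w4.png",cams.capture("wrist")[:,:,::-1])
t=cams.capture("top")[:,:,::-1];cv2.imwrite("pics/t4.png",cv2.resize(t[150:260,230:340],None,fx=5,fy=5,interpolation=cv2.INTER_CUBIC))
s=cams.capture("side")[:,:,::-1]
cv2.imwrite("pics/s4full.png",s)
cv2.imwrite("pics/s4.png",cv2.resize(s[135:205,255:355],None,fx=8,fy=8,interpolation=cv2.INTER_CUBIC))
```

```text
t 4.95 [0.5236 0.1128 0.2066] slide cm [-0.15  0.03  0.49] rot [-0.    2.39  0.08]
t 4.95 [0.5236 0.1128 0.2066] slide cm [-0.03  0.03 -0.32] rot [ 0.   -1.05  0.08]
```

View pics/s4.png

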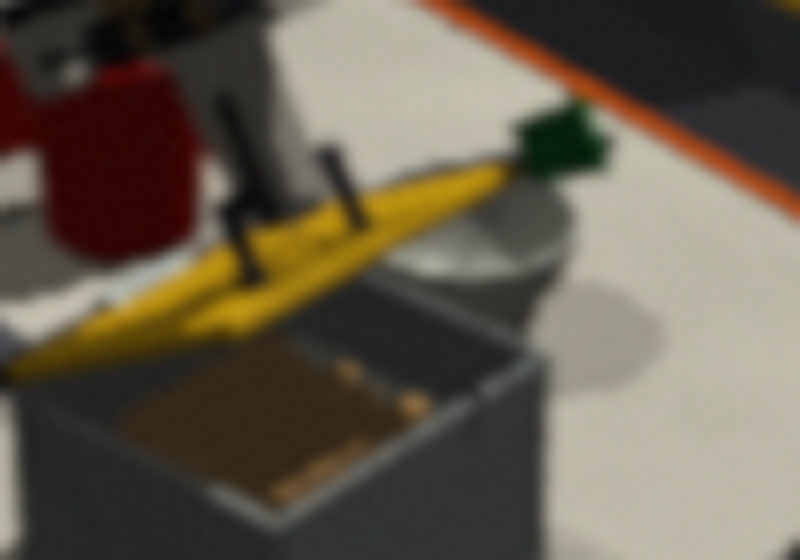

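View pics/t4.png

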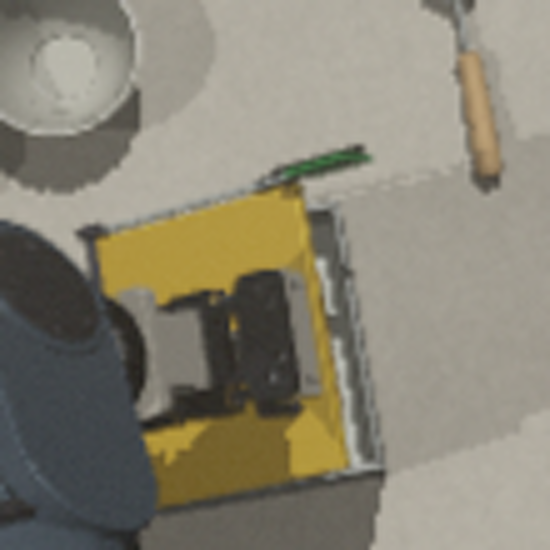

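Run:
```python
from h import *
import cv2
from scipy.optimize import least_squares
s=cv2.imread("pics/s4full.png")
a=cv2.resize(s[140:165,300:340],None,fx=20,fy=20,interpolation=cv2.INTER_CUBIC)
a=(255*(a/255.)**.45).astype('uint8')
b=cv2.imread("pics/side0.png");b=cv2.resize(b[140:165,300:340],None,fx=20,fy=20,interpolation=cv2.INTER_CUBIC)
b=(255*(b/255.)**.45).astype('uint8')
cv2.imwrite("pics/s4g.png",cv2.resize(np.hstack([a,b]),None,fx=.5,fy=.5))
h=h0();ct,cs=cams.calibration("top"),cams.calibration("side")
Rl=lambda P,a:np.c_[np.array(P)[:,0],np.array(P)[:,1]*np.cos(a)+np.array(P)[:,2]*np.sin(a),-np.array(P)[:,1]*np.sin(a)+np.array(P)[:,2]*np.cos(a)]
L=[[.09,-.162,.005],[-.09,-.162,-.005]]
mt=un([(302,185),(348,468)],5,(230,150));ms=un([(512,170),(235,335)],8,(255,135))
for a in (.45,.5,.55,.6):
    P=w(h,Rl(L,a)); T=w(h,Rl([[.096,-.21,0],[.096,-.187,0]],a))
    print(a,(proj(ct,P)-mt).round(1).tolist(),(proj(cs,P)-ms).round(1).tolist(),"tip/band side crop",((proj(cs,T)-[300,140])*10).round(0).tolist())
```

```text
0.45 [[1.6, 0.0], [3.3, 0.4]] [[1.4, 1.3], [0.9, 4.1]] tip/band side crop [[313.0, 167.0], [266.0, 172.0]]
0.5 [[0.3, -0.2], [2.1, 0.4]] [[0.5, -0.9], [0.0, 1.8]] tip/band side crop [[303.0, 138.0], [257.0, 147.0]]
0.55 [[-1.2, -0.3], [0.8, 0.6]] [[-0.4, -3.0], [-0.9, -0.5]] tip/band side crop [[292.0, 109.0], [247.0, 122.0]]
0.6 [[-2.8, -0.4], [-0.6, 0.7]] [[-1.4, -5.1], [-1.9, -2.8]] tip/band side crop [[280.0, 81.0], [236.0, 97.0]]
```

View pics/s4g.png

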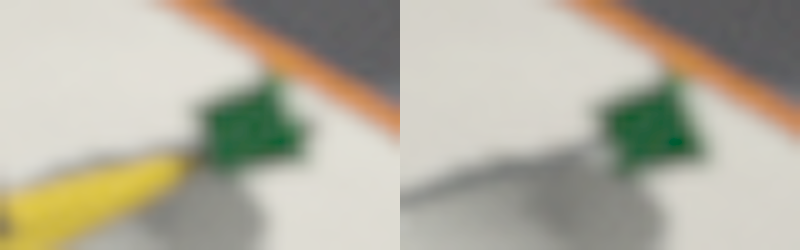

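View pics/w4.png

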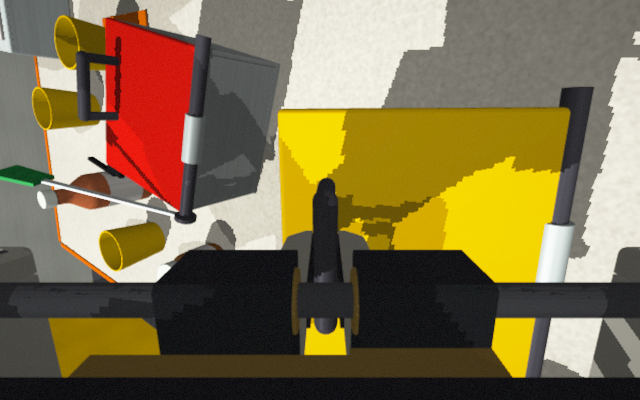

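Run:
```python
import cv2,numpy as np
s=cv2.imread("pics/s4full.png").astype(int);b=cv2.imread("pics/side0.png").astype(int)
for n,i in(("before",b),("after",s)):
    print(n)
    for ch,nm in((1,"G"),(2,"R")):
        print(nm);print("     ",list(range(317,335)))
        for y in range(145,160):print(y,i[y,317:335,ch])
```

```text
before
G
      [317, 318, 319, 320, 321, 322, 323, 324, 325, 326, 327, 328, 329, 330, 331, 332, 333, 334]
145 [175 175 175 174 170 162 151 128  94  72  65  58  51  40  31  28  26  27]
146 [173 174 175 175 174 173 169 154 118  81  69  68  62  54  46  36  31  28]
147 [175 174 175 175 172 168 162 147 116  81  68  72  73  70  62  52  42  33]
148 [176 174 170 166 155 140 124 104  78  58  64  87 103  98  85  70  58  49]
149 [172 164 153 134 110  88  70  54  42  37  54  93 126 137 122  99  80  68]
150 [167 146 116  84  60  45  36  31  29  30  42  80 125 152 154 139 115  97]
151 [163 139  97  55  34  29  27  30  29  29  35  63 109 148 165 165 154 137]
152 [163 144 102  54  31  28  29  30  28  28  31  48  88 135 163 171 170 165]
153 [145 125  90  52  34  29  28  28  28  28  30  36  67 114 152 169 174 172]
154 [101  89  77  60  45  34  30  28  29  28  26  30  51  96 141 166 173 173]
155 [ 65  74  81  75  55  36  30  31  32  33  36  43  58  93 138 165 172 173]
156 [ 57  65  72  67  52  39  39  48  55  67  80  91 102 122 149 164 171 172]
157 [ 56  58  61  59  49  44  57  78 102 119 133 144 149 1
[... 3288 characters left out ...]
51 [184 155 102  49  17   8   6   5   6   6  13  45  85 125 155 174 179 174]
152 [183 159 110  50  13   5   6   6   3   6   7  21  42  79 126 168 187 187]
153 [162 140  97  47  16   7   7   6   4   6   5   7  22  63 124 170 189 192]
154 [115  95  67  35  15   5   5   6   5   5   3   7  25  75 140 178 191 193]
155 [103  74  50  26  15   6   8  11  13  18  24  32  47  90 147 182 192 193]
156 [123  79  50  35  23  17  21  35  51  66  81  96 109 130 162 185 192 192]
157 [119  78  59  54  43  39  50  78 105 131 150 162 167 171 180 187 189 191]
158 [ 95  72  64  64  62  61  71 101 139 167 182 186 188 189 190 189 189 188]
159 [ 74  67  68  68  70  70  76  93 129 165 186 191 191 191 190 190 190 190]
```

Request:
servo_tool([
  {"slide":[0.05,0,-0.3],"delta_rot":[0,-1.2,0],"claw":-1},
  {"slide":[0.05,0,-0.3],"delta_rot":[0,-1.2,0],"claw":-1},
  {"slide":[0.05,0,-0.3],"delta_rot":[0,-1.2,0],"claw":-1},
  {"slide":[0.05,0,-0.3],"delta_rot":[0,-1.2,0],"claw":-1},
])

```text
clock: 5.43
tcp_pos: [0.5232, 0.1145, 0.2087]
ee_rot: [-180.0, 32.1, 99.7]
force: [4.5, 0.2, -12.1]
grip_width: 0.0113
```

Run:
```python
from h import *
import cv2
delta(*tool(h0(),.56)); o=telemetry.get_obs();print(o["dq"].round(2))
t=cams.capture("top")[:,:,::-1];cv2.imwrite("pics/t5f.png",t)
s=cams.capture("side")[:,:,::-1];cv2.imwrite("pics/s5f.png",s)
g=lambda i:(255*(i/255.)**.5).astype('uint8')
cv2.imwrite("pics/s5.png",cv2.resize(g(s[140:165,300:340]),None,fx=18,fy=18,interpolation=cv2.INTER_CUBIC))
cv2.imwrite("pics/t5.png",cv2.resize(g(t[172:202,270:315]),None,fx=16,fy=16,interpolation=cv2.INTER_CUBIC))
print(s[145:160,317:335,1])
```

```text
t 5.4333 [0.5232 0.1145 0.2087] slide cm [-0.08  0.04 -0.04] rot [-0.01  0.06 -0.01]
[ 0.07 -0.06 -0.06 -0.11  0.09  0.13]
[[190 190 190 190 186 178 164 141 106  79  72  65  57  45  36  32  31  31]
 [191 190 190 190 191 190 185 169 131  93  77  75  69  60  52  42  34  32]
 [191 190 191 189 187 183 177 161 128  90  76  81  81  77  67  58  48  40]
 [189 190 187 182 170 154 136 116  88  66  70  95 111 109  93  77  65  55]
 [188 180 167 148 124  98  78  62  45  42  61  99 129 138 129 107  88  75]
 [181 161 128  94  67  49  41  35  34  33  46  74 104 129 146 145 129 108]
 [179 154 108  60  36  34  33  31  32  34  37  49  69 105 150 170 168 152]
 [180 158 113  60  36  32  33  33  32  32  34  42  62 105 153 181 186 179]
 [162 140  99  59  37  33  34  32  35  33  33  38  63 110 158 183 190 188]
 [125 100  76  57  41  36  33  33  32  32  32  36  57 104 155 181 188 190]
 [103  77  68  65  48  36  33  34  35  37  40  48  65 104 151 180 188 188]
 [ 91  67  65  62  50  40  42  53  64  76  88 103 114 135 163 181 185 187]
 [ 76  64  62  61  56  50  62  87 113 134 149 159 164 170 178 184 185 185]
 [ 66  65  65  66  65  63  76 105 139 165 177 181 183 183 184 185 185 184]
 [ 63  65  67  69  70  71  75  94 127 162 181 185 185 185 186 185 183 184]]
```

View pics/s5.png

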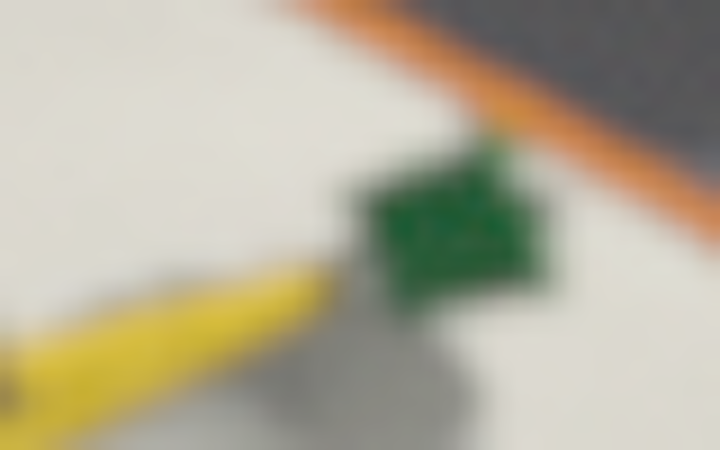

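View pics/t5.png

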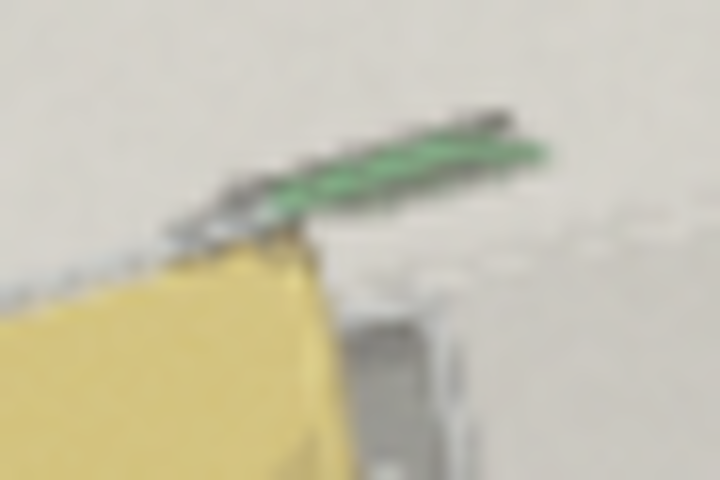

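View pics/t5f.png

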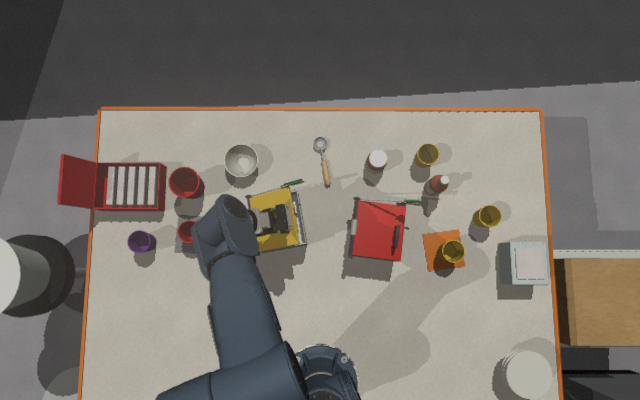

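View pics/s5f.png

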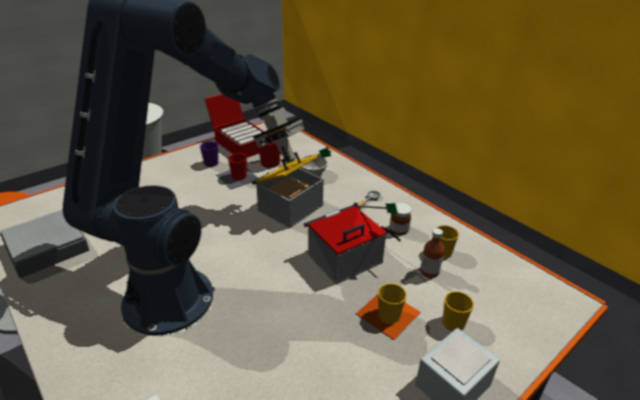

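Run:
```python
from station import telemetry,job
o=telemetry.get_obs();print(o["clock"],o["force"],o["grip_width"])
print(job.hand_in())
```

```text
5.5333 [  4.43690375   0.10471019 -12.59803114] 0.01129556620413884
the job is handed in; nothing more can be done
None
```

The yellow cup nearest the base was on the orange mat and the small red cup was on the grey tray. I gripped the yellow box's handle bar, lifted its lid along the hinge arc to its green band, and handed in at 5.5 s while still holding it.

**Lid and mark angles:** I put the lid at about 0.55–0.56 rad. The mark came out at 0.535–0.56 rad depending on the view, so they agree to within about 0.02 rad, against the allowed 0.08. In the side view the pointer tip shows beside the middle of the green band.

**Grip and motion:** the fingers read about 11.3 mm on the 12 mm bar, with about 13 N on the tool and the arm nearly still.

**Other things on the counter:** by eye in the last side and top pictures, the red lid was shut and the cups, bowl, spoon, jar, bottle and marks looked unmoved. The small red cup was partly hidden by the arm in the top view. I did not re-measure any of them.

**Disagreements and limits:**
- Handle position estimates differed by 2–3 mm between views; I corrected for this before gripping.
- The side view's small image of the pointer is good to about 0.02 rad.
- After the first lift the side view put the lid 0.01–0.03 rad below the middle of the band, so I raised it by about 0.02 rad.

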